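# Hang the infuser to dry and hold the blower lever at its third click

### The arm

A 7-joint arm with a two-finger parallel gripper is mounted at the origin on a cart in front of the work surface, level with it; the furniture and walls round the work are solid. World frame = base frame: x ahead of the robot, y to its left, z up, the work surface at z = 0. Lengths are in m, angles in rad, forces in N, time in s.
With the tool pointing down it reaches from about 0.4 to 0.85 m from the base axis. Payload 6.9 kg.
Tool frame: the origin (TCP) lies midway between the tips of the shut fingers; the grasp point (between the pads) lies behind it (ctrl.pinch_z is the z of the grasp point in the tool frame, in m); z points along the fingers, y is the line along which they close (so a half turn about z gives the same grasp; the last joint's range is limited). The gripper opens to 85 mm and grips with 20 to 120 N. Pads are 22 mm wide; open, the fingers measure 114 mm over their backs; the gripper's body (76 mm by 85 mm) begins 54 mm behind the grasp point. The pads swing forward as they close: fully open they stand 13 mm farther back than shut.
Start: joints at [1.345, 0.507, -0.238, 1.5, 0.126, 1.149, -0.155], TCP at [0.203, -0.591, 0.231] pointing down, gripper open.
Joint ranges: [-3.08, 3.08], [-0.24, 2.05], [-1.43, 1.35], [0, 2.5], [-1.52, 4.66], [0.17, 1.96], [-2.89, 2.89]. Speed limits (rad/s): [2.39, 2.39, 3.14, 3.14, 3.14, 3.14, 3.14].

### API

Orientations are given as a unit quaternion [w, x, y, z].
In Python, from station import ctrl, get_state, vision, ticket, models gives the robot as it stands. Calls block until the motion is done:
- ctrl.movep(position, orientation): joint-space move of the TCP to a pose.
- ctrl.movel(position, frame=None, max_speed=0.15): straight line of the TCP; frame=None keeps the orientation; max_speed is the mean speed in m/s.
- ctrl.set_joints(angles): joint-space move.
- ctrl.ungrasp() and ctrl.close_gripper(force=None): open the fingers fully, or close them until they stop; force is the grip in N (None keeps the last).
- ctrl.pause(seconds).
- ctrl.ik(position, orientation): joint angles nearest the present ones, or None.
- get_state(): the state.
- vision.grab_frame(name): name is "scene" or "top" or "wrist"; returns (picture, depth): 400x640x3 uint8, blue, green, red; 400x640 float32, m along the optical axis (not along the pixel's ray), 0 where there is no reading.
- vision.camera_info(name): a dict with "mtx" (3x3 intrinsics, pixels), "R" (3x3) and "t" (3): a world point X has camera coordinates R X + t; the wrist camera has in their place "hand_eye" (4x4, takes a point from camera to tool coordinates, whose origin is the TCP and whose axes are the flange's). Camera axes: x right, y down, z forward; pixel columns grow to the right and rows downward; lengths in m; the calibration is good to about 2 mm. A picture is of the moment at which its call begins: read the wrist's pose just before it. camera_info takes no time and is no camera call.
A pose or a line that the arm cannot do raises ctrl.Unreachable and nothing moves.
- ticket.close_job(): hands the job in; it is judged then, once.
Trained networks look in the newest picture that a camera, given by its name, has taken for a name from the list of things; names that differ only in an ending like _2 or _b are one class to them, and where a whole thing is asked for, a point or a joint stands for the part that bears it (a point fixed in the world has none). Each returns a list of dicts, best first, with "p" (0 to 1); they miss things now and then, are a little off and sometimes report something else, mostly with a low value. They report only what shows in the picture. A call takes as long as a camera call. They do not tell look-alikes from the thing itself.
- models.recognise(camera, target): "point" ([column, row] in pixels, amid what is visible of it).
- models.masks_of(camera, target): "mask" (400x640 bool, what is visible of it) and "point" ([column, row] in pixels, amid what is visible of it).
The state is a dict: "time": time; "qpos": joint angles; "qd": joint speeds; "tau": joint torques, N m; "tcp_pos": TCP position; "eef_rot": TCP orientation; "contact_force": force on the tool from outside, world axes, zero at the start; "wrist_torque": the same for the moment, N m; "width": finger opening in m; "gripper_force": force on a finger pad.
Only numpy, scipy, OpenCV 4.12 (cv2) and the standard library are available. Lean on these libraries where they do the work, as an engineer would, in place of code of your own. Each camera call takes 0.05 s, during which the arm holds its last target. There are 200 camera calls.

### The job

Hang the rinsed tea infuser by the eye in its handle on the peg of the drying stand and let go of it. Then press the stand's spring-return lever down past its first two clicks to the third, short of the end stop, and hold it there: finish while still holding the lever down, with the infuser hanging on the peg. Leave the glass, the jigger and the mill where they stand.

Things in the scene. Friction and masses are not known exactly. Their poses are not given: they have to be found in the camera images.
- infuser: Loose steel tea infuser standing upright, 128 mm tall, 0.1 to 0.21 kg. Origin at the centre of its underside, z up. Below, a closed round can, 51 mm across, 50 mm tall; from the middle of its lid a flat upright handle plate rises from z = 50 to 128 mm: 42 mm wide along its y, 8 mm thick along its x, with a round eye through it along x.
- infuser_eye (a point): Centre of the eye: a through hole 28 mm across, its axis along the infuser's x, 97 mm above the infuser's underside (its top edge is at 111 mm); the axes are those of the infuser.
- stand: Drying stand fixed on the worktop: upright pale metal housing, 170 mm wide (y), 70 deep (x), top at z = 170 mm, on a black foot 180 x 80 x 12 mm. Origin at the centre of its underside; its front face, at x = -35 mm, looks to its own -x, roughly towards the robot. The peg sticks out of the front at y = -50 mm (right as the robot sees it), the lever at y = +50 mm.
- stand_peg (a point): Point on the peg's axis, 40 mm in front of the front face, at height 155 mm; stand axes. Peg: level steel bar 8 mm thick along the stand's x, 70 mm straight out (-x) from the face, then a 7 mm end bent upward, its top 12 mm above the axis. A hung infuser has its eye's centre 10 mm below the axis and its underside 48 mm above the worktop.
- lever (a joint): Travel of the lever, m: 0 at rest (up), growing as it is pressed straight down. Clicks (detents) at 0.014, 0.028, 0.042; end stop at 0.054. A spring always drives it back to 0 when let go: about 4 N at the top, 9 N at the third click, 10 N at the end; the clicks add a ripple of about 2 N either way (harder just after a click, easier just before the next).
- lever_top (a point): Centre of the top of the lever's grey pad (34 mm in x, 44 in y, 14 thick; centre 45 mm in front of the front face, on a bar out of a slot), to be pressed from above; stand axes. Height 158 mm at rest, 144, 130, 116 mm at the three clicks, 104 mm at the stop. Marks on the face beside the slot show the pad's middle at rest and at the clicks (the longest is the third).
- glass: Bystander: small clear glass, 51 mm across, 58 mm tall; origin at the centre of its underside.
- jigger: Bystander: steel double jigger (hourglass shape), 45 mm across, 82 mm tall; origin at the centre of its underside.
- mill: Bystander: small clear mill with a domed pale cap, 44 mm across, 90 mm tall; origin at the centre of its underside.
Things that resemble listed ones, but are neither listed nor needed, are in the scene too. Leave any turquoise look-alike of the infuser alone.

How it is judged:
By the outcome, as a careful person would: the job done as asked, in the order asked, and still so for the second after the job is handed in, while the arm keeps its last pose, push and grip.
It also fails if it takes over 51 s, if anything falls off the work surface, if the arm or the gripper's body presses on something with over 40 N, if the wrist force passes 120 N, or if a joint passes its speed limit or range.

## Working session

There is one attempt and no reset: what is moved stays moved. The work goes in short steps, each a Python script; the robot and the scene stay as the last script left them, time stands still between calls to the robot, and variables do not carry over. Pictures are saved under pics/ and viewed, at most 10 in all, crops included, and the job is handed in when it is done.

```bash
ls; mkdir -p pics; cat > h.py <<'E'
import numpy as np, cv2
from scipy.spatial.transform import Rotation as Rot
from station import ctrl, get_state, vision, ticket, models
def quat(Rm):
    q=Rot.from_matrix(Rm).as_quat(); return [q[3],q[0],q[1],q[2]]
def campose(name, st=None):
    ci=vision.camera_info(name); K=np.array(ci["mtx"])
    if "R" in ci:
        R=np.array(ci["R"]); t=np.array(ci["t"]); return K,R.T,-R.T@t
    H=np.array(ci["hand_eye"]); w,x,y,z=st["eef_rot"]; Rt=Rot.from_quat([x,y,z,w]).as_matrix()
    return K,Rt@H[:3,:3],Rt@H[:3,3]+np.array(st["tcp_pos"])
def cloud(name,depth,mask,st=None):
    K,R,c=campose(name,st); v,u=np.nonzero(mask&(depth>0)); d=depth[v,u]
    P=np.stack([(u-K[0,2])/K[0,0]*d,(v-K[1,2])/K[1,1]*d,d],1)
    return P@R.T+c, np.stack([u,v],1)
def proj(name,X,st=None):
    K,R,c=campose(name,st); p=(np.atleast_2d(X)-c)@R; p=p@K.T; return p[:,:2]/p[:,2:]
E
python3 - <<'E'
from h import *
ims=[]
for n in ["scene","top"]:
    im,d=vision.grab_frame(n); np.save(f"pics/{n}_d.npy",d); cv2.imwrite(f"pics/{n}.png",im)
    for t in ["infuser","stand","lever","glass","jigger","mill"]:
        for r in models.masks_of(n,t):
            P,_=cloud(n,d,r["mask"])
            print(n,t,round(r["p"],2),np.round(r["point"]),r["mask"].sum(), np.round(np.percentile(P,[3,50,97],axis=0),3).tolist() if len(P) else None)
print(get_state(), ctrl.pinch_z)
E
```

```text
pics
scene infuser 0.8 [336. 184.] 638 [[0.437, -0.368, 0.001], [0.456, -0.264, 0.052], [0.509, -0.251, 0.129]]
scene infuser 0.73 [298. 198.] 570 [[0.476, -0.171, 0.008], [0.493, -0.148, 0.07], [0.509, -0.133, 0.129]]
scene stand 0.93 [258. 236.] 5467 [[0.411, -0.079, 0.012], [0.475, 0.036, 0.156], [0.527, 0.081, 0.172]]
scene stand 0.66 [334. 185.] 624 [[0.437, -0.333, 0.002], [0.456, -0.263, 0.052], [0.482, -0.251, 0.129]]
scene lever 0.77 [281. 246.] 443 [[0.4, 0.016, 0.138], [0.417, 0.04, 0.158], [0.463, 0.058, 0.161]]
scene glass 0.85 [306. 158.] 336 [[0.56, -0.356, 0.004], [0.581, -0.328, 0.042], [0.606, -0.309, 0.059]]
scene jigger 0.56 [260. 236.] 5541 [[0.41, -0.079, 0.012], [0.475, 0.035, 0.155], [0.527, 0.081, 0.172]]
scene mill 0.67 [287. 175.] 245 [[0.558, -0.236, 0.033], [0.57, -0.219, 0.068], [0.589, -0.21, 0.09]]
scene mill 0.51 [278. 243.] 421 [[0.4, 0.013, 0.116], [0.418, 0.04, 0.158], [0.464, 0.058, 0.161]]
top infuser 0.8 [375. 194.] 472 [[0.435, -0.299, -0.0], [0.455, -0.273, 0.051], [0.48, -0.253, 0.13]]
top infuser 0.76 [326. 176.] 399 [[0.475, -0.178, 0.047],
[... 501 characters left out ...]
747024, -0.23760957,  1.50021222,  0.12575488,
        1.14885972, -0.15479804]), 'qd': array([-4.54182658e-04,  9.75146377e-04,  3.73695485e-04,  2.51254983e-04,
       -1.34413280e-03, -5.40085456e-05, -4.47131574e-04]), 'tau': array([ 2.06834527e-03, -6.20170999e+01, -2.18369387e+00, -2.49921584e+01,
        1.38334947e-02,  1.94157074e-03, -2.71520696e-05]), 'tcp_pos': array([ 0.20297067, -0.59112454,  0.23128959]), 'eef_rot': array([ 2.05702829e-05,  9.86351076e-01,  1.64655866e-01, -1.34457078e-05]), 'contact_force': array([-0.08811363, -0.02340061, -0.5775702 ]), 'wrist_torque': array([ 0.00736709, -0.03028139, -0.00566198]), 'gripper_force': 0.0, 'width': 0.08522334901426884} -0.0187
```

```bash
python3 - <<'E'
import cv2,numpy as np
a=cv2.imread("pics/scene.png")[130:300,180:400]; b=cv2.imread("pics/top.png")[100:300,180:440]
a=cv2.resize(a,(780,603))[:300*2]; b=cv2.resize(b,(780,600))
cv2.imwrite("pics/a.png",a);cv2.imwrite("pics/b.png",b)
E
```

```text
(no output)
```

View pics/a.png

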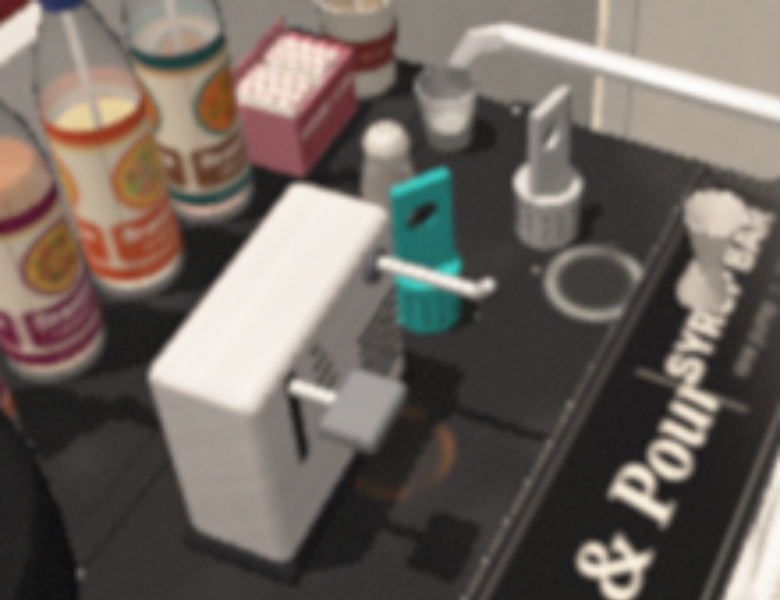

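View pics/b.png

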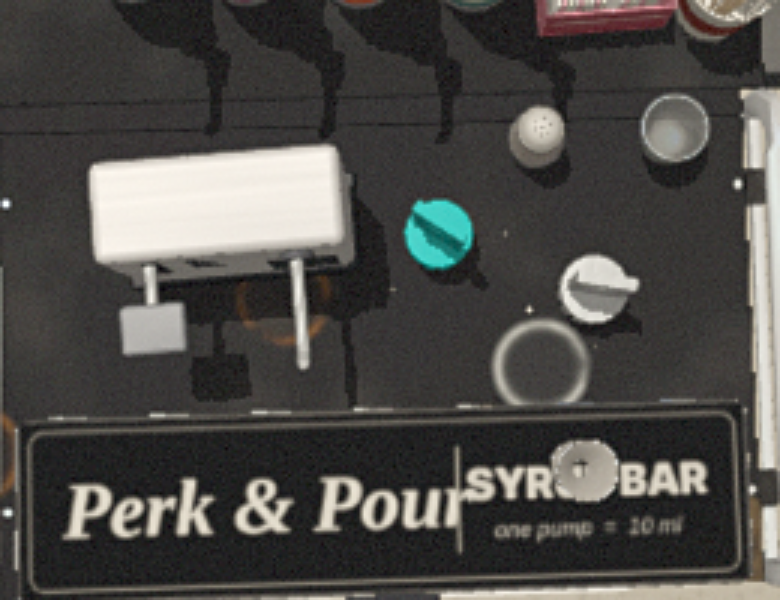

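The steel infuser is at scene (336,184) / top (375,194). The one at scene (298,198) / top (326,176) is the turquoise look-alike. The stand's peg and lever both face the robot, and a white rail runs along the right side. Next I'll get poses from the point clouds.

```bash
python3 - <<'E'
from h import *
full=np.ones((400,640),bool)
for n in ["top","scene"]:
    d=np.load(f"pics/{n}_d.npy"); P,uv=cloud(n,d,full)
    def rect(m,name):
        Q=P[m]
        if len(Q)<5: print(n,name,len(Q));return
        r=cv2.minAreaRect(Q[:,:2].astype(np.float32)); print(n,name,len(Q),"c",np.round(r[0],4),"s",np.round(r[1],4),"ang",round(r[2],1),"zmed",np.round(np.median(Q[:,2]),4),"mean",np.round(Q.mean(0),4))
    x,y,z=P.T
    rect((abs(z-.17)<.006)&(x>.43)&(x<.6)&(y>-.1)&(y<.12),"standtop")
    rect((z>.14)&(z<.18)&(x>.36)&(x<.43)&(y>-.1)&(y<0.0),"peg")
    rect((z>.14)&(z<.18)&(x>.36)&(x<.435)&(y>0.0)&(y<.1),"lever")
    m=(z>.06)&(z<.14)&(x>.42)&(x<.5)&(y>-.31)&(y<-.225); rect(m,"handle")
    Q=P[m][:,:2]; w,v=np.linalg.eigh(np.cov(Q.T)); print("dir",v[:,1],np.sqrt(w))
    rect(m&(z>.124),"handletop")
    rect((abs(z-.05)<.006)&(x>.42)&(x<.5)&(y>-.31)&(y<-.225),"lid")
    m=(y<-.33)&(y>-.5)&(x>.2)&(x<.7)&(z>.04);
    if n=="top":
      for a in np.arange(.3,.65,.05):
        k=m&(abs(x-a)<.025); print(round(a,2), [np.round(np.percentile(P[k],q,axis=0)[1:],3).tolist() for q in (2,50,98)] if k.any() else 0)
E
```

```text
top standtop 2783 c [ 0.4994 -0.0067] s [0.0746 0.1684] ang 5.0 zmed 0.1701 mean [ 0.5    -0.0068  0.17  ]
top peg 74 c [ 0.4106 -0.0661] s [0.0372 0.0077] ang 6.9 zmed 0.1596 mean [ 0.4106 -0.0659  0.1604]
top lever 374 c [0.4171 0.0354] s [0.036  0.0447] ang 5.9 zmed 0.1582 mean [0.416  0.0343 0.1579]
top handle 140 c [ 0.4581 -0.2758] s [0.0423 0.0085] ang 82.4 zmed 0.1252 mean [ 0.4568 -0.2741  0.1121]
dir [0.1516831  0.98842918] [0.00261547 0.01308107]
top handletop 77 c [ 0.4581 -0.2758] s [0.0422 0.0083] ang 82.1 zmed 0.1281 mean [ 0.4578 -0.2761  0.1281]
top lid 267 c [ 0.4579 -0.2752] s [0.0498 0.0476] ang 0.7 zmed 0.0503 mean [ 0.4559 -0.274   0.0503]
0.3 [[-0.433, 0.058], [-0.422, 0.068], [-0.413, 0.074]]
0.35 [[-0.431, 0.062], [-0.419, 0.069], [-0.411, 0.073]]
0.4 [[-0.428, 0.061], [-0.417, 0.069], [-0.408, 0.074]]
0.45 [[-0.426, 0.063], [-0.414, 0.069], [-0.406, 0.073]]
0.5 [[-0.424, 0.063], [-0.412, 0.069], [-0.403, 0.074]]
0.55 [[-0.421, 0.049], [-0.409, 0.069], [-0.339, 0.073]]
0.6 [[-0.416, 0.041], [-0.404, 0.055], [-0.332, 0.067]]
scene standtop 2103 c [ 0.4995 -0.005 ] s [0.0723 0.1712] ang 5.2 zmed 0.1708 mean [0.4977 0.0039 0.1705]
scene peg 68 c [ 0.4114 -0.0643] s [0.0372 0.0086] ang 4.0 zmed 0.1594 mean [ 0.4105 -0.0636  0.1601]
scene lever 378 c [0.4171 0.0372] s [0.0345 0.0437] ang 5.8 zmed 0.1586 mean [0.4147 0.0395 0.1578]
scene handle 247 c [ 0.4594 -0.2744] s [0.0447 0.0097] ang 81.6 zmed 0.0996 mean [ 0.4581 -0.2717  0.0998]
dir [0.16218524 0.98676033] [0.00240221 0.01446177]
scene handletop 53 c [ 0.4596 -0.2748] s [0.0428 0.0092] ang 82.2 zmed 0.1289 mean [ 0.459  -0.2731  0.1285]
scene lid 149 c [ 0.457  -0.2705] s [0.0486 0.0409] ang 29.7 zmed 0.0512 mean [ 0.4548 -0.2684  0.0509]
```

```bash
cat >> h.py <<'E'
def down(yaw):
    y=-np.array([-np.sin(yaw),np.cos(yaw),0]); z=np.array([0,0,-1.]); return quat(np.stack([np.cross(y,z),y,z],1))
SY=np.deg2rad(5.1); SC=np.array([.4995,-.006])
def S(x,y): c,s=np.cos(SY),np.sin(SY); return SC+[c*x-s*y,s*x+c*y]
INF=np.array([.4585,-.2753]); IY=np.deg2rad(-8)
GZ=.089  # TCP height above infuser underside in the grasp
E
python3 - <<'E'
from h import *
for xs in (-150,-140,-130,-120,-92,-75):
    q=ctrl.ik([*S(xs/1e3,-.05),.062+GZ],down(SY)); print(xs,None if q is None else np.round(q,2))
print(S(-.08,.05),ctrl.ik([*S(-.08,.05),.116],down(SY)),ctrl.ik([*INF,.089],down(IY)))
ctrl.movep([*INF,.25],down(IY))
st=get_state(); im,d=vision.grab_frame("wrist"); r=models.masks_of("wrist","infuser")
for a in r:
    P,_=cloud("wrist",d,a["mask"],st); Q=P[P[:,2]>.122]; print(a["p"],a["point"])
    if len(Q)>5: print(cv2.minAreaRect(Q[:,:2].astype(np.float32)),np.median(Q[:,2]))
cv2.imwrite("pics/w1.png",im); print(st["time"],st["tcp_pos"])
E
```

```text
-150 [ 0.54  0.23 -0.5   2.25  0.18  0.69 -1.58]
-140 [ 0.52  0.25 -0.5   2.23  0.18  0.7  -1.59]
-130 [ 0.51  0.26 -0.49  2.21  0.19  0.71 -1.6 ]
-120 [ 0.49  0.27 -0.49  2.19  0.19  0.72 -1.61]
-92 [ 0.46  0.31 -0.47  2.13  0.21  0.74 -1.63]
-75 [ 0.44  0.33 -0.46  2.09  0.21  0.76 -1.64]
[0.415372   0.03669051] [ 0.2877728   0.3871348  -0.58810002  2.17625301  0.34511025  0.66762832
 -2.02232036] [ 0.61161715  0.53119802 -0.17382131  1.92250355  0.13656271  0.69910173
 -1.35385842]
0.82 [319.4, 175.0]
((0.4582922160625458, -0.27535319328308105), (0.040999408811330795, 0.008166410028934479), 82.41860961914062) 0.126989015400723
0.73 [192.3, 153.2]
((0.49705609679222107, -0.15758390724658966), (0.04221688210964203, 0.008720631711184978), 58.32419967651367) 0.12689467749216937
2.2083 [ 0.45801052 -0.27647048  0.24993891]
```

View pics/w1.png

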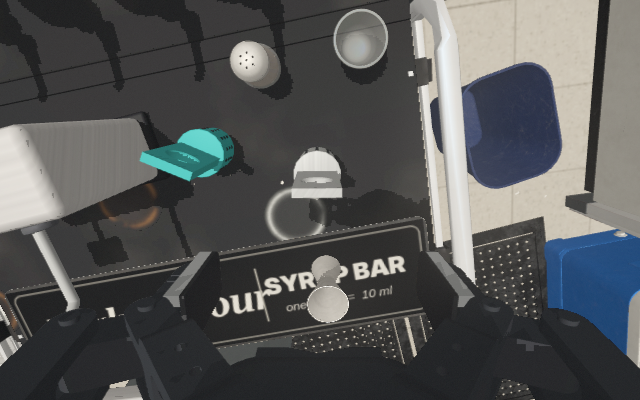

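The close view confirms the target: the steel infuser at (319,175) is the one under the gripper, and the turquoise one at (192,153) is off to the side. The position agrees within 1 mm, so I'll grasp it.

```bash
python3 - <<'E'
from h import *
ctrl.movel([*INF,GZ],max_speed=.12)
ctrl.close_gripper(60); st=get_state(); print(st["width"],st["gripper_force"],st["contact_force"],st["tcp_pos"])
ctrl.movel([*INF,GZ+.070]); 
ctrl.movel([.39,-.20,GZ+.070],frame=down(0),max_speed=.2)
ctrl.movel([*S(-.148,-.05),GZ+.062],frame=down(SY),max_speed=.2)
ctrl.pause(.3)
st=get_state(); print(st["time"],st["width"],st["contact_force"],st["tcp_pos"],S(-.148,-.05))
for n in("scene","wrist"):
    im,d=vision.grab_frame(n); cv2.imwrite(f"pics/{n}2.png",im); np.save(f"pics/{n}2.npy",d)
    P,uv=cloud(n,d,np.ones((400,640),bool),st); x,y,z=P.T
    T=st["tcp_pos"]
    m=(abs(x-T[0])<.012)&(abs(y-T[1])<.018)&(z>.12)&(z<.21); 
    if m.any(): Q=P[m]; print(n,m.sum(),np.percentile(Q,[2,50,98],axis=0))
    m=(x>.37)&(x<.44)&(y>-.085)&(y<-.04)&(z>.145)&(z<.18)
    print("peg",m.sum(),np.percentile(P[m],[2,50,98],axis=0) if m.any() else 0)
    for r in models.masks_of(n,"infuser"):
        Q,_=cloud(n,d,r["mask"],st); print(n,r["p"],r["point"],np.percentile(Q,[2,50,98],axis=0).round(3).tolist())
im=cv2.imread("pics/scene2.png")[150:290,200:380]; im=cv2.resize(im,(770,599),interpolation=cv2.INTER_CUBIC); cv2.imwrite("pics/s2c.png",im)
E
```

```text
0.041084684463163254 60.55958837270737 [0.09424958 1.63253384 5.43477434] [ 0.45885799 -0.27530985  0.08946369]
6.6833 0.041171410579546805 [-0.2253597   0.5341524  -0.70721346] [ 0.35669114 -0.06958778  0.15095409] [ 0.35653064 -0.06895841]
scene 77 [[ 0.35168805 -0.08614643  0.12085946]
 [ 0.35465129 -0.0777258   0.14595786]
 [ 0.36016728 -0.05341428  0.18964503]]
peg 75 [[ 0.39791839 -0.0664746   0.15486928]
 [ 0.41768383 -0.06216335  0.15929729]
 [ 0.43879103 -0.05885899  0.16368082]]
scene 0.72 [337.4, 239.8] [[0.334, -0.089, 0.067], [0.352, -0.056, 0.112], [0.377, -0.045, 0.162]]
scene 0.6 [298.7, 197.5] [[0.477, -0.173, 0.006], [0.494, -0.148, 0.071], [0.512, -0.133, 0.129]]
wrist 7021 [[ 0.35206823 -0.08690458  0.12342694]
 [ 0.35904433 -0.0696165   0.17710854]
 [ 0.36184403 -0.0522329   0.18945868]]
peg 2439 [[ 0.39329341 -0.07009839  0.15482424]
 [ 0.41670536 -0.06495338  0.15766108]
 [ 0.4391155  -0.05974278  0.16579085]]
wrist 0.88 [323.3, 256.5] [[0.351, -0.09, 0.084], [0.36, -0.07, 0.149], [0.378, -0.049, 0.189]]
wrist 0.72 [459.5, 19.8] [[0.474, -0.173, 0.005], [0.486, -0.155, 0.049], [0.5, -0.133, 0.106]]
```

View pics/s2c.png

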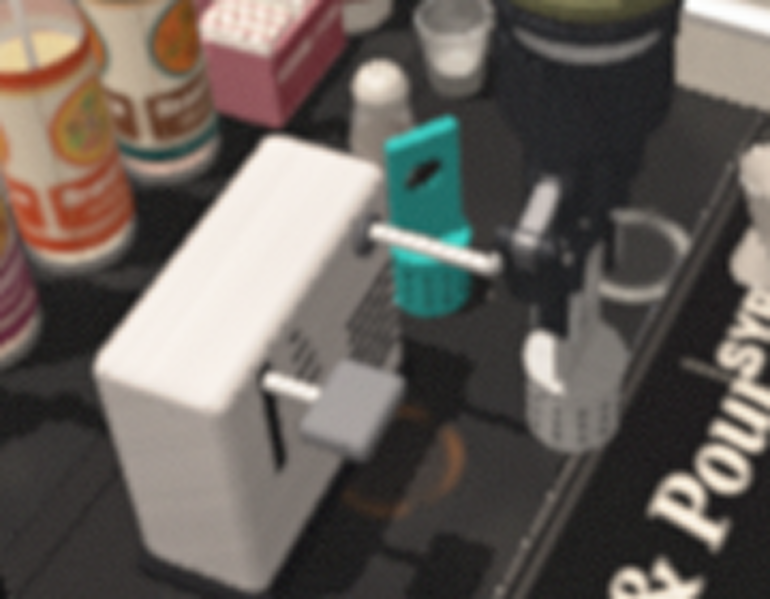

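View pics/wrist2.png

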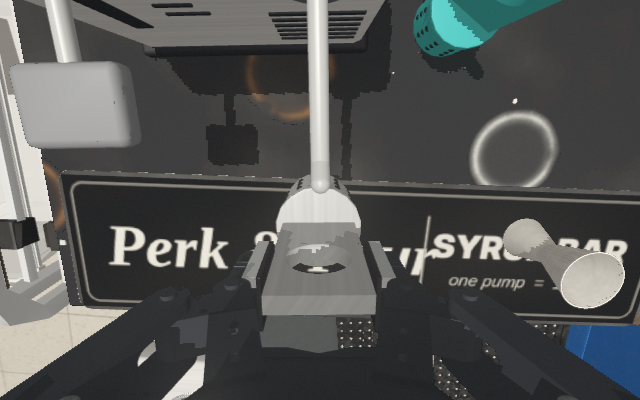

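The wrist view shows the eye facing the peg: the tip is at (318,187) and the plate is centred at column ~319. The eye height measures 0.158, which clears the bent end. I'll thread it on and lower it.

```bash
python3 - <<'E'
from h import *
for xs in (-.125,-.105,-.082):
    ctrl.movel([*S(xs,-.0507),GZ+.062],max_speed=.05); st=get_state(); print(xs,st["contact_force"].round(1),st["tcp_pos"].round(4))
    if np.linalg.norm(st["contact_force"][:2])>6: raise SystemExit("contact")
for z in (.056,.052,.0495,.048):
    ctrl.movel([*S(xs,-.0507),GZ+z],max_speed=.04); st=get_state(); print(z,st["contact_force"].round(1),st["tcp_pos"].round(4))
    if st["contact_force"][2]>5: break
print(st["time"])
im,d=vision.grab_frame("scene"); im=cv2.resize(im[150:290,200:380],(770,599),interpolation=cv2.INTER_CUBIC); cv2.imwrite("pics/s3c.png",im)
E
```

```text
-0.125 [-0.8  0.5 -1.3] [ 0.3794 -0.0675  0.1508]
-0.105 [ 0.3 -0.4 -2.1] [ 0.3994 -0.0657  0.1509]
-0.082 [-0.1  0.3 -1.7] [ 0.4222 -0.0637  0.1508]
0.056 [-0.4  0.9 -2.2] [ 0.4219 -0.0638  0.1447]
0.052 [ 0.4  0.3 -1.2] [ 0.4221 -0.0638  0.1408]
0.0495 [ 0.   0.6 -1. ] [ 0.4222 -0.0638  0.1384]
0.048 [-1.  -0.3  1.5] [ 0.4225 -0.0638  0.1372]
9.7
```

View pics/s3c.png

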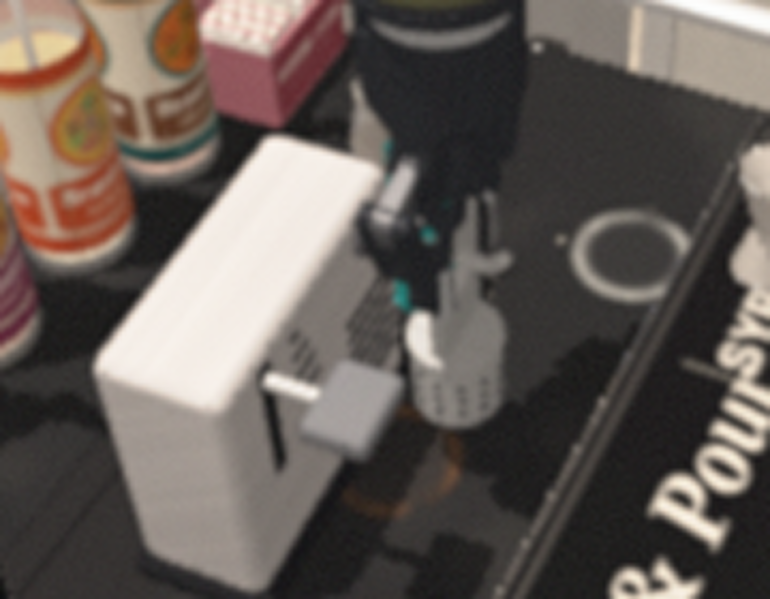

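The bent tip shows in front of the plate at (490,262), so the eye is on the peg, and the weight has just transferred. Releasing now.

```bash
python3 - <<'E'
from h import *
ctrl.ungrasp(); ctrl.pause(.2); st=get_state(); print(st["width"],st["contact_force"])
p=S(-.082,-.0507)
ctrl.movel([*p,.24],max_speed=.1)
ctrl.close_gripper(40)
L=S(-.08,.05)
ctrl.movel([*L,.20],max_speed=.15); ctrl.pause(.2)
st=get_state(); print(st["time"],st["tcp_pos"],L,st["contact_force"])
for n in("scene","wrist"):
    im,d=vision.grab_frame(n)
    P,uv=cloud(n,d,np.ones((400,640),bool),st); x,y,z=P.T
    m=(abs(x-L[0])<.03)&(abs(y-L[1])<.035)&(abs(z-.158)<.004); print(n,m.sum())
    if m.sum()>20: print(cv2.minAreaRect(P[m][:,:2].astype(np.float32)),np.median(P[m][:,2]))
    for r in models.masks_of(n,"infuser"):
        Q,_=cloud(n,d,r["mask"],st); print(n,r["p"],r["point"],np.percentile(Q,[2,50,98],axis=0).round(3).tolist())
    if n=="scene": cv2.imwrite("pics/s4c.png",cv2.resize(im[130:290,200:380],(675,600),interpolation=cv2.INTER_CUBIC))
E
```

```text
0.0853457534022778 [ 0.26370822  0.67756879 -0.18736954]
13.4833 [0.41561046 0.03593542 0.20021177] [0.415372   0.03669051] [0.73671233 0.71240779 0.7639372 ]
scene 349
((0.42230185866355896, 0.037092603743076324), (0.04484487324953079, 0.044308483600616455), 5.144895553588867) 0.15885342723719142
scene 0.87 [298.3, 195.6] [[0.432, -0.271, 0.001], [0.495, -0.156, 0.075], [0.552, -0.044, 0.192]]
scene 0.74 [305.7, 227.8] [[0.4, -0.135, 0.002], [0.419, -0.053, 0.099], [0.483, -0.04, 0.178]]
wrist 3432
((0.42262282967567444, 0.03622058779001236), (0.045281197875738144, 0.043113887310028076), 5.968213081359863) 0.1568436621741221
wrist 0.78 [606.3, 111.6] [[0.484, -0.173, 0.067], [0.497, -0.156, 0.114], [0.511, -0.138, 0.128]]
wrist 0.66 [459.1, 208.8] [[0.402, -0.084, 0.051], [0.426, -0.057, 0.119], [0.445, -0.04, 0.176]]
```

View pics/s4c.png

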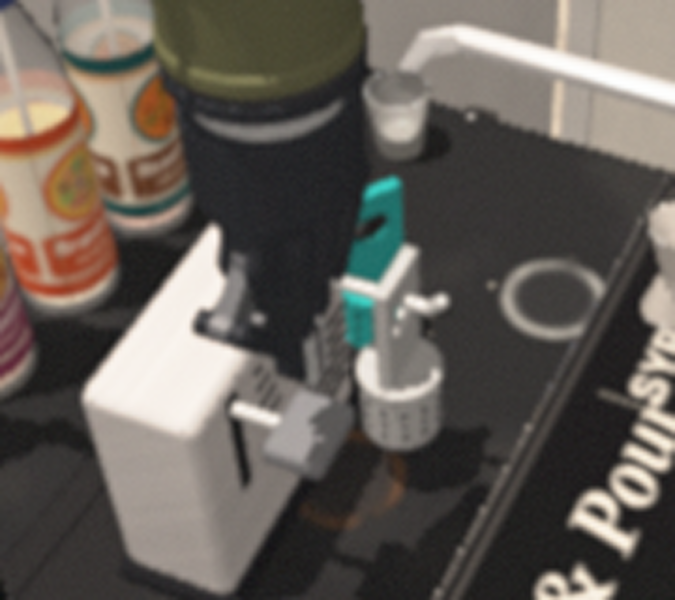

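The infuser hangs on the peg, with the eye and tip at about (405,300) in the crop. Now I'll press the lever in steps, reading the force at each one.

```bash
python3 - <<'E'
from h import *
L=S(-.084,.05); st=get_state(); f0=st["contact_force"][2]
ctrl.movel([*L,.164],max_speed=.1)
for z in (.160,.157,.154,.148,.144,.140,.134,.130,.126,.122,.119,.116):
    ctrl.movel([*L,z],max_speed=.05); st=get_state(); print(z,st["tcp_pos"].round(4),st["contact_force"].round(1))
    if np.linalg.norm(st["contact_force"])>22: print("stop");break
ctrl.pause(.3); st=get_state(); print(st["time"],st["tcp_pos"],st["contact_force"].round(1))
for n in("scene","wrist"):
    im,d=vision.grab_frame(n); K=np.ones((400,640),bool)
    P,uv=cloud(n,d,K,st); x,y,z=P.T; c=S(-.08,.05)
    m=(abs(x-c[0])<.025)&(abs(y-c[1])<.03)&(z>.095)&(z<.125); print(n,m.sum(),np.percentile(z[m],[25,50,75,90]) if m.any() else 0)
    if n=="scene": cv2.imwrite("pics/s5c.png",cv2.resize(im[150:300,200:360],(640,600),interpolation=cv2.INTER_CUBIC))
E
```

```text
0.16 [0.4116 0.0364 0.1602] [ 0.3  0.3 -0.1]
0.157 [0.4118 0.0364 0.1573] [0.2 0.4 3.8]
0.154 [0.4118 0.0364 0.1543] [-0.7 -0.2  5.7]
0.148 [0.4114 0.0363 0.148 ] [-0.2 -0.7  3.9]
0.144 [0.4114 0.0363 0.1442] [-1.3 -0.6  6. ]
0.14 [0.4114 0.0363 0.1404] [-1.1 -0.5  7.8]
0.134 [0.4113 0.0363 0.1342] [-0.8 -1.   5.1]
0.13 [0.4113 0.0363 0.1303] [-1.  -0.1  6.3]
0.126 [0.4113 0.0363 0.1264] [-2.2 -0.9  9.8]
0.122 [0.4113 0.0363 0.1223] [-2.2 -0.5  6.9]
0.119 [0.4113 0.0363 0.1193] [-1.2 -0.2  5.7]
0.116 [0.4113 0.0363 0.1164] [-1.3 -0.9  7.9]
17.525 [0.411322   0.03631876 0.11648319] [-1.5  0.8  8.2]
scene 199 [0.11363394 0.11650449 0.11751385 0.11840455]
wrist 4555 [0.11405692 0.115114   0.11571795 0.11629455]
```

View pics/s5c.png

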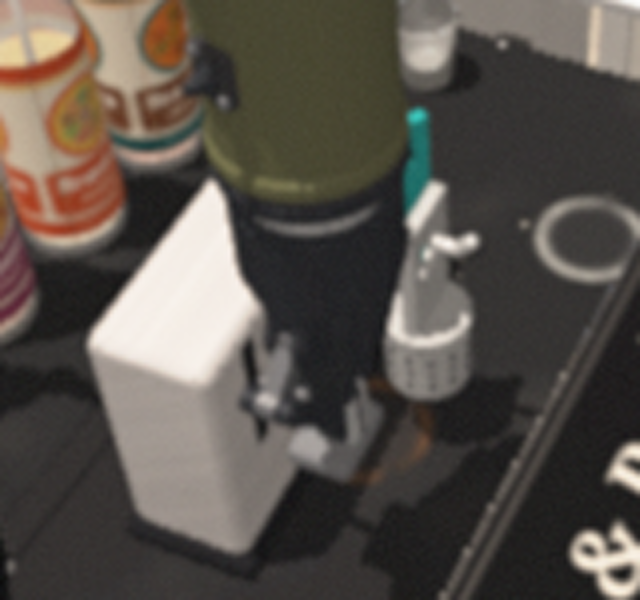

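```bash
python3 - <<'E'
from h import *
ctrl.movel([*S(-.084,.05),.1148],max_speed=.03); ctrl.pause(.5); st=get_state(); print(st["time"],st["tcp_pos"],st["contact_force"].round(1))
print(ticket.close_job())
E
```

```text
18.375 [0.41132164 0.03629458 0.11534194] [-3.1 -0.8  9.8]
the job is handed in; nothing more can be done
None
```

I handed the job in at 18.4 s with the infuser hanging by its eye on the peg and released. The gripper is holding the lever at the third click, at about 43 mm of travel against a 54 mm end stop, with roughly 10 N on the tool; I did not touch the glass, the jigger, the mill or the turquoise look-alike.

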